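Demould the orange cast bracket

TASK

Lift the orange resin bracket out of its open aluminium mould and set it down gently in the shallow yellow-floored tray, standing flat on its base, then let go of it. Leave the blue bracket in its own mould and do not disturb the jar.

Things in the scene. Friction and masses are not known exactly. Their poses are not given: they have to be found in the camera images.
- orange_bracket: Orange resin bracket, about 80 g, upside-down T: base plate 70 (x) x 44 (y) x 12 mm, lug in the middle 40 (x) x 14 (y) mm, round-topped, rising to 60 mm. Origin: centre of underside, z up. Pinch the lug's flat faces along y, 45 mm above the underside. Lies loose in a fixed mould's cavity (see blue_bracket), underside 16 mm above the table; it comes out straight up.
- blue_bracket: Blue bracket, same shape and origin, in a second mould; leave it there. Each mould is an aluminium block 130 (x) x 100 (y) x 30 mm high, fixed to the table, axes along its bracket's; its cavity is 14 mm deep (floor 16 mm above the table) with 2 mm play round the base plate, so the lug stands clear above the block.
- tray: Shallow tray fixed to the table, 170 (x) x 130 (y) mm outside, yellow floor 162 x 122 mm inside, top of the floor 4 mm above the table, thin (4 mm) steel rim 18 mm high. Origin: centre of its underside, at table height; x along its long side, z up. The bracket may stand anywhere on its floor, at any yaw.
- jar: Closed clear jar with a black lid and a pale label, 56 mm in diameter, 85 mm tall, standing loose on the table beyond the work. To be left alone. Origin: centre of the underside, z up.

How it is judged:
By the outcome, as a careful person would: the job done as asked, in the order asked, and still so for the second after the job is handed in, with the robot touching nothing.
It also fails if it takes over 40 s, if anything falls off the work surface, if the arm or the gripper's body presses on something with over 40 N, if the wrist force passes 120 N, or if a joint passes its speed limit or range.

ROBOT

A 7-joint arm with a two-finger parallel gripper is mounted at the origin on the work surface. World frame = base frame: x ahead of the robot, y to its left, z up, the work surface at z = 0. Lengths are in m, angles in degrees, forces in N, time in s.
With the tool pointing down it reaches from about 0.425 to 0.875 m from the base axis. Payload 4.7 kg.
Tool frame: the origin (TCP) lies midway between the tips of the shut fingers; the grasp point (between the pads) lies 19 mm behind it; y points along the fingers, z is the direction in which the jaws open and shut, and the axes are right-handed (so a half turn about y gives the same grasp; the last joint's range is limited). The gripper opens to 85 mm and grips with 20 to 120 N. Pads are 22 mm wide; open, the fingers measure 114 mm over their backs; the gripper's body (76 mm by 85 mm) begins 54 mm behind the grasp point. The pads swing forward as they close: fully open they stand 13 mm farther back than shut.
Start: joints at [-74.651, 18.392, -4.016, 83.108, 1.295, 78.541, -3.26], TCP at [0.163, 0.629, 0.231] pointing down, gripper open.
Joint ranges: [-163.93, 163.93], [-17.29, 119.83], [-79.2, 71.16], [3.27, 140.29], [-89.18, 269.18], [5.43, 117.66], [-154.24, 154.24]. Speed limits (degrees/s): [147.25, 147.25, 180, 180, 180, 180, 180].

INTERFACE

Orientations are given as [roll, pitch, yaw] about the fixed x, y, z axes, in that order (R = Rz(yaw) Ry(pitch) Rx(roll)).
In Python, from plant import bot gives the robot as it stands.
- The arm moves only by the tool move_arm, never from a script. Its argument "rows" is a list of rows, each a list of 3 entries, a list of its own where there are three numbers: the opening, from 0 (shut) to 1 (fully open), then the shift along the tool's x, y, z in units of 0.15 m (1.0 is 0.15 m), then the turn, a rotation vector about the tool's x, y, z in units of 90 degrees (1.0 is 90 degrees). In form: [[grip, [tx, ty, tz], [rx, ry, rz]], ...]. A call has 1 to 20 rows; each row is the pose to reach, as a shift and turn from the pose measured when the call began, along the tool's axes at that moment; what a row does not reach only later rows make up. A row lasts 1/8 s, in which the tool goes at most 62.5 mm and 10.7 degrees, less where a joint would pass 70% of its speed; a pose out of reach is approached as far as the arm can. A call with a number of a shift or a turn outside -1 to 1 is refused whole. A call with a gripper value outside its range is refused whole. The fingers move at their own pace and stop on an object; "grip_force" is the grip in N (left out, the last holds). Time passes only in rows, so rows that repeat a pose let the fingers close. It gives the time, the measured TCP pose, the force and the opening at its end, in the units of the state.
- bot.state(): the state, without advancing time (a new reading comes with each control period).
- bot.snapshot(name): name is "scene" or "top" or "wrist"; returns a dict with "pixels" (480x640x3 uint8, blue, green, red), "range_z" (480x640 float32, m along the optical axis (not along the pixel's ray), 0 where there is no reading), "fx", "fy", "cx", "cy" (pixels), "R" (3x3) and "t" (3): a world point X has camera coordinates R X + t. Camera axes: x right, y down, z forward; pixel columns grow to the right and rows downward; lengths in m; the calibration is good to about 2 mm. A picture is of the moment at which its call begins.
- bot.sign_off(): hands the job in, once; it reports no verdict.
Trained networks look in the newest picture that a camera, given by its name, has taken for a name from the list of things; names that differ only in an ending like _2 or _b are one class to them, and where a whole thing is asked for, a point or a joint stands for the part that bears it (a point fixed in the world has none). Each returns a list of dicts, best first, with "score" (0 to 1); they miss things now and then, are a little off and sometimes report something else, mostly with a low value. They report only what shows in the picture. A call takes as long as a camera call.
- bot.look_for(camera, label): "position" ([x, y, z] in m, in the coordinates of the camera as it stood for that picture, good to about 4 mm: the middle of the surface that is visible of it).
- bot.spot_point(camera, label): "position" ([x, y, z] in m, in the coordinates of the camera as it stood for that picture, good to about 4 mm: a listed point, or the origin of a listed thing).
The state is a dict: "time_s": time; "joints": joint angles; "joint_velocities": joint speeds; "tau": joint torques, N m; "ee_pos": TCP position; "tcp_rot": TCP orientation; "ft_force": force on the tool from outside, world axes, zero at the start; "torque": the same for the moment, N m; "width": finger opening in m.
Only numpy, scipy, OpenCV 4.12 (cv2) and the standard library are available. Lean on these libraries where they do the work, as an engineer would, in place of code of your own. Each camera call takes 0.05 s, during which the arm holds its last target.

## Working session

There is one attempt and no reset: what is moved stays moved. The work goes in short steps, Python scripts to look and compute and a tool call to move; the robot and the scene stay as the last step left them, time stands still between calls to the robot, and variables do not carry over. Pictures are saved under pics/ and viewed, and the job is handed in when it is done.

Besides the shell and the picture viewer there is one more tool, called as name([rows], argument=value, ...), one row to a line, values as JSON. move_arm: Moves the arm, as the interface text tells. Its arguments: {"type":"object","properties":{"rows":{"type":"array"},"grip_force":{"type":"number"}},"required":["rows"]}

```bash
mkdir -p pics; cat > h.py <<'E'
import numpy as np, cv2
from plant import bot
from scipy.spatial.transform import Rotation as Ro
def snap(n,f):
    s=bot.snapshot(n); cv2.imwrite('pics/'+f,s['pixels']); return s
def w(s,p): return np.array(s['R']).T@(np.array(p)-np.array(s['t']))
def cloud(s):
    z=s['range_z']; v,u=np.indices(z.shape)
    P=np.stack([(u-s['cx'])/s['fx']*z,(v-s['cy'])/s['fy']*z,z],-1)
    return (P-np.array(s['t']))@np.array(s['R'])
E
python3 - <<'E'
from h import *
print({k:np.round(v,3).tolist() for k,v in bot.state().items()})
for c in('scene','top'):
    s=snap(c,c+'1.png')
    for l in('orange_bracket','blue_bracket','tray','jar'):
        for d in bot.spot_point(c,l)[:3]: print(c,l,round(d['score'],2),w(s,d['position']).round(3))
E
```

```text
{'time_s': 0.0, 'joints': [-74.649, 18.44, -4.016, 83.176, 1.294, 78.541, -3.262], 'joint_velocities': [-0.036, -0.049, 0.013, 0.103, 0.017, 0.05, -0.056], 'tau': [-0.0, -49.357, -0.382, -31.434, 0.013, 0.011, 0.0], 'ee_pos': [0.163, 0.629, 0.23], 'tcp_rot': [-90.112, -0.004, -14.542], 'ft_force': [-0.715, 0.16, 0.55], 'torque': [0.021, 0.017, -0.001], 'width': 0.086}
scene orange_bracket 0.96 [ 0.496 -0.004  0.014]
scene blue_bracket 0.85 [0.496 0.283 0.016]
scene tray 0.96 [ 0.482 -0.268 -0.001]
scene jar 0.96 [0.713 0.049 0.003]
top orange_bracket 0.75 [ 0.493 -0.004  0.014]
top blue_bracket 0.89 [0.492 0.275 0.016]
top tray 0.82 [ 0.485 -0.263  0.001]
top jar 0.85 [ 0.713  0.052 -0.001]
top jar 0.23 [ 0.487 -0.266  0.005]
```

View pics/scene1.png

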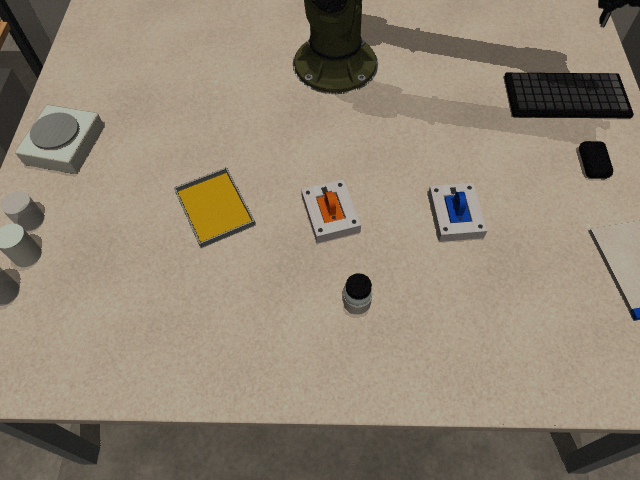

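View pics/top1.png

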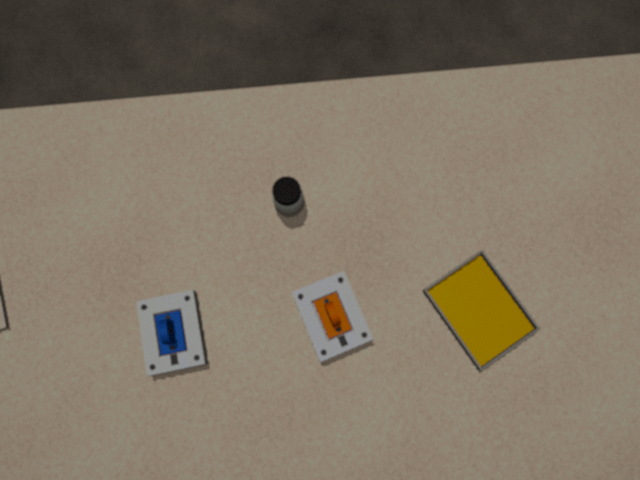

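```bash
python3 - <<'E'
from h import *
for cam in('top','scene'):
    s=bot.snapshot(cam); W=cloud(s); hsv=cv2.cvtColor(s['pixels'],cv2.COLOR_BGR2HSV)
    ok=s['range_z']>0
    for n,lo,hi,c in(('or',5,18,(.495,-.004)),('bl',100,125,(.494,.279)),('ye',20,35,(.484,-.265))):
        m=ok&(hsv[...,0]>=lo)&(hsv[...,0]<=hi)&(hsv[...,1]>110)&(np.hypot(W[...,0]-c[0],W[...,1]-c[1])<.12)
        P=W[m]; print(cam,n,len(P),'z',np.percentile(P[:,2],[1,50,99]).round(3))
        for zl,zh in((-.01,.01),(.018,.036),(.05,.09)):
            Q=P[(P[:,2]>zl)&(P[:,2]<zh)]
            if len(Q)>30:
                r=cv2.minAreaRect((Q[:,:2]*1000).astype(np.float32)); print(zl,len(Q),np.round(r[0],1),np.round(r[1],1),round(r[2],1),Q.mean(0).round(4))
    # blocks: top z ~.03
    for c in((.495,-.004),(.494,.279)):
        m=ok&(abs(W[...,2]-.03)<.005)&(np.hypot(W[...,0]-c[0],W[...,1]-c[1])<.1)
        Q=W[m]; r=cv2.minAreaRect((Q[:,:2]*1000).astype(np.float32)); print('block',len(Q),np.round(r[0],1),np.round(r[1],1),round(r[2],1))
E
```

```text
top or 990 z [0.021 0.029 0.078]
0.018 756 [496.8  -6.2] [69.7 43.3] 17.0 [ 0.4953 -0.0057  0.0281]
0.05 213 [497.   -6.1] [39.9 14.2] 18.0 [ 0.4956 -0.0063  0.0713]
top bl 1013 z [0.022 0.029 0.078]
0.018 680 [494.4 276.2] [69.2 46.9] 6.6 [0.4926 0.2724 0.0279]
0.05 281 [494.6 275.6] [39.9 16.1] 5.4 [0.4937 0.2737 0.0688]
top ye 6091 z [-0.     0.004  0.011]
-0.01 6024 [ 483.4 -271.5] [161.8 121.2] 28.0 [ 0.4821 -0.2714  0.0043]
block 3868 [496.3  -5.7] [130.1 100.1] 17.1
block 3935 [495.5 274.8] [130.3 101.7] 6.2
scene or 547 z [0.02  0.029 0.077]
0.018 361 [493.3  -5.1] [79.  44.6] 16.8 [ 0.503  -0.005   0.0278]
0.05 144 [500.7  -3.2] [37.3 14.6] 18.4 [ 0.5044 -0.003   0.0674]
scene bl 565 z [0.022 0.03  0.077]
0.018 347 [494.2 278.4] [73.4 47.7] 5.5 [0.5018 0.2731 0.0278]
0.05 161 [495.7 277.1] [41.5 15.7] 6.4 [0.501  0.2764 0.0669]
scene ye 3012 z [-0.001  0.003  0.009]
-0.01 2984 [ 478.6 -269.1] [157.2 122.1] 28.1 [ 0.4808 -0.2687  0.0033]
block 1973 [496.2  -3.2] [135.  101.4] 17.1
block 1980 [495.1 277.5] [134.3 102.6] 6.3
```

The top view shows the orange bracket in its mould at about (333,315), the blue one at (171,333), the tray at (480,310) and the jar at (288,195). The size fits match the stated sizes: the orange bracket is at (0.497, -0.006), yaw 17°, and the tray at (0.483, -0.271), yaw 28°. I'll move above the orange bracket in stages.

move_arm([
  [1,[0.25,0,-0.25],[0,0,0]],
  [1,[0.5,0,-0.5],[0,0,0]],
  [1,[0.75,0,-0.75],[0,0,0]],
  [1,[0.97,0,-0.97],[0,0,0]],
  [1,[0.97,0,-0.97],[0,0,0]],
  [1,[0.97,0,-0.97],[0,0,0]],
], grip_force=40)

```text
time_s: 1.35
ee_pos: [0.2671, 0.4524, 0.2317]
tcp_rot: [-89.9, 0.0, -14.5]
ft_force: [0.2, 0.4, 0.4]
width: 0.0852
```

move_arm([
  [1,[0.25,0,-0.25],[0,0,0]],
  [1,[0.5,0,-0.5],[0,0,0]],
  [1,[0.75,0,-0.75],[0,0,0]],
  [1,[0.97,0,-0.97],[0,0,0]],
  [1,[0.97,0,-0.97],[0,0,0]],
  [1,[0.97,0,-0.97],[0,0,0]],
])

```text
time_s: 2.1
ee_pos: [0.3707, 0.2768, 0.2315]
tcp_rot: [-89.9, 0.0, -14.4]
ft_force: [0.5, 0.4, -0.3]
width: 0.0851
```

move_arm([
  [1,[0.25,0,-0.25],[0,-0.09,0]],
  [1,[0.5,0,-0.5],[0,-0.18,0]],
  [1,[0.75,0,-0.75],[0,-0.27,0]],
  [1,[0.97,0,-0.97],[0,-0.35,0]],
  [1,[0.97,0,-0.97],[0,-0.35,0]],
  [1,[0.97,0,-0.97],[0,-0.35,0]],
])

```text
time_s: 2.85
ee_pos: [0.4751, 0.1021, 0.231]
tcp_rot: [-89.9, 0.0, 17.2]
ft_force: [0.0, -0.2, 0.1]
width: 0.0855
```

```bash
cat >> h.py <<'E'
def need(p,yaw):
    st=bot.state(); R=Ro.from_euler('xyz',st['tcp_rot'],degrees=True); T=Ro.from_euler('xyz',[-90,0,yaw],degrees=True)
    print('t',st['time_s'],'at',np.round(st['ee_pos'],4),np.round(st['tcp_rot'],1),'J',np.round(st['joints'],0))
    print('shift',np.round(R.inv().apply(np.array(p)-st['ee_pos'])/.15,3),'turn',np.round((R.inv()*T).as_rotvec()/np.pi*2,3))
E
python3 - <<'E'
from h import *
need([.497,-.005,.15],17.1)
E
```

```text
t 2.85 at [0.4751 0.1021 0.231 ] [-89.9   0.   17.2] J [-43.  -3.  27. 107.   1.  76.  91.]
shift [-0.072  0.538 -0.726] turn [-0.001  0.002 -0.   ]
```

move_arm([
  [1,[-0.04,0.15,-0.36],[0,0,0]],
  [1,[-0.07,0.3,-0.726],[0,0,0]],
  [1,[-0.07,0.4,-0.726],[0,0,0]],
  [1,[-0.07,0.4,-0.726],[0,0,0]],
  [1,[-0.07,0.4,-0.726],[0,0,0]],
])

```text
time_s: 3.48
ee_pos: [0.4975, -0.0024, 0.1712]
tcp_rot: [-89.9, -0.0, 17.5]
ft_force: [0.3, -0.8, -0.4]
width: 0.0855
```

```bash
python3 - <<'E'
from h import *
s=snap('wrist','w1.png')
W=cloud(s); hsv=cv2.cvtColor(s['pixels'],cv2.COLOR_BGR2HSV); ok=s['range_z']>0
m=ok&(hsv[...,0]>=5)&(hsv[...,0]<=18)&(hsv[...,1]>110)&(np.hypot(W[...,0]-.497,W[...,1]+.005)<.07)
for zl,zh in((.018,.036),(.05,.09)):
    Q=W[m&(W[...,2]>zl)&(W[...,2]<zh)]; print(len(Q))
    if len(Q)>30:
        r=cv2.minAreaRect((Q[:,:2]*1000).astype(np.float32)); print(np.round(r[0],1),np.round(r[1],1),round(r[2],1),Q.mean(0).round(4),Q[:,2].max())
m=ok&(abs(W[...,2]-.03)<.005)&(np.hypot(W[...,0]-.497,W[...,1]+.005)<.1)
Q=W[m]; r=cv2.minAreaRect((Q[:,:2]*1000).astype(np.float32)); print('block',len(Q),np.round(r[0],1),np.round(r[1],1),round(r[2],1))
need([.497,-.0055,.042],17.1)
E
```

```text
3133
[495.1  -5.4] [69.9 43.8] 17.3 [ 0.4919 -0.0062  0.028 ] 0.03555449420079102
1080
[493.8  -5.6] [37.3 14.4] 17.3 [ 0.4911 -0.0066  0.0713] 0.07760582029286893
block 17147 [494.6  -4.6] [129.8 100.3] 17.3
t 3.525 at [ 0.4977 -0.0027  0.1714] [-89.9  -0.1  17.5] J [-37.   2.  35. 110.  -1.  69. 106.]
shift [-0.011  0.863 -0.019] turn [-0.002  0.004  0.001]
```

View pics/w1.png

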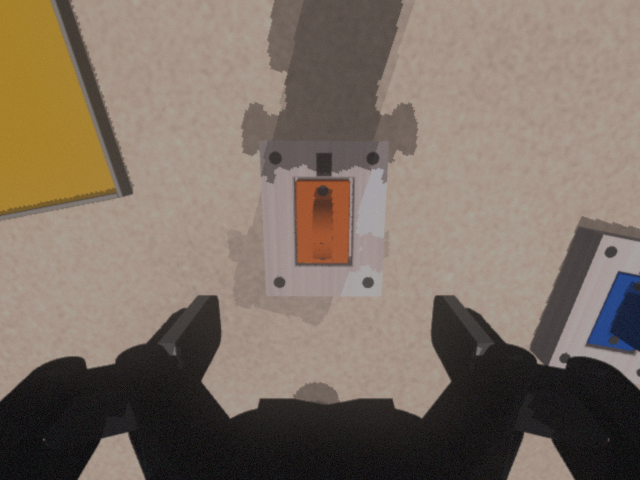

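The wrist view shows the lug centred between the jaws (column 323), with clear space for the fingers on both sides. The dark square beside the cavity at (323,163) lies on the block and doesn't hold the bracket. I'll descend.

move_arm([
  [1,[-0.015,0.2,-0.019],[0,0,0]],
  [1,[-0.015,0.4,-0.019],[0,0,0]],
  [1,[-0.015,0.6,-0.019],[0,0,0]],
  [1,[-0.015,0.75,-0.019],[0,0,0]],
  [1,[-0.015,0.83,-0.019],[0,0,0]],
  [1,[-0.015,0.86,-0.019],[0,0,0]],
  [1,[-0.015,0.86,-0.019],[0,0,0]],
  [1,[-0.015,0.86,-0.019],[0,0,0]],
])

```text
time_s: 4.53
ee_pos: [0.4971, -0.0056, 0.0433]
tcp_rot: [-89.9, -0.1, 17.5]
ft_force: [0.6, 0.2, 0.3]
width: 0.0853
```

```bash
python3 - <<'E'
from h import *
s=snap('wrist','w2.png')
need([.496,-.0055,.042],17.2)
E
```

```text
t 4.575 at [ 0.4971 -0.0057  0.0432] [-89.9  -0.1  17.5] J [-34.  12.  35. 117.  -8.  53. 113.]
shift [-0.007  0.008  0.003] turn [-0.002  0.003  0.002]
```

View pics/w2.png

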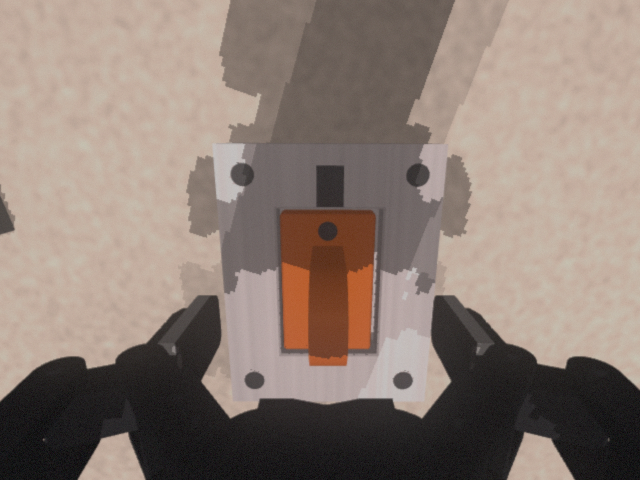

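The lug (309–348, y 245–365) sits midway between the pads. I'll close on it and lift a little.

move_arm([
  [0.5,[-0.007,0.008,0.003],[0,0,0]],
  [0,[-0.007,0.008,0.003],[0,0,0]],
  [0,[-0.007,0.008,0.003],[0,0,0]],
  [0,[-0.007,0.008,0.003],[0,0,0]],
  [0,[-0.007,0.008,0.003],[0,0,0]],
  [0,[-0.007,0.008,0.003],[0,0,0]],
  [0,[-0.007,0.008,0.003],[0,0,0]],
  [0,[-0.007,0.008,0.003],[0,0,0]],
], grip_force=40)

```text
time_s: 5.58
ee_pos: [0.496, -0.0055, 0.0421]
tcp_rot: [-89.9, -0.1, 17.5]
ft_force: [0.6, 0.6, 1.0]
width: 0.0135
```

move_arm([
  [0,[0,0,0],[0,0,0]],
  [0,[0,-0.02,0],[0,0,0]],
  [0,[0,-0.05,0],[0,0,0]],
  [0,[0,-0.08,0],[0,0,0]],
  [0,[0,-0.08,0],[0,0,0]],
])

```text
time_s: 6.2
ee_pos: [0.4964, -0.0055, 0.0546]
tcp_rot: [-89.9, -0.2, 17.5]
ft_force: [-0.6, -0.2, -1.0]
width: 0.0133
```

```bash
python3 - <<'E'
from h import *
s=snap('wrist','w3.png')
need([.49,-.1,.16],17.2)
E
```

```text
t 6.25 at [ 0.4962 -0.0055  0.0543] [-89.9  -0.2  17.5] J [-35.  10.  35. 117.  -8.  55. 112.]
shift [-0.226 -0.707 -0.587] turn [-0.002  0.003  0.002]
```

View pics/w3.png

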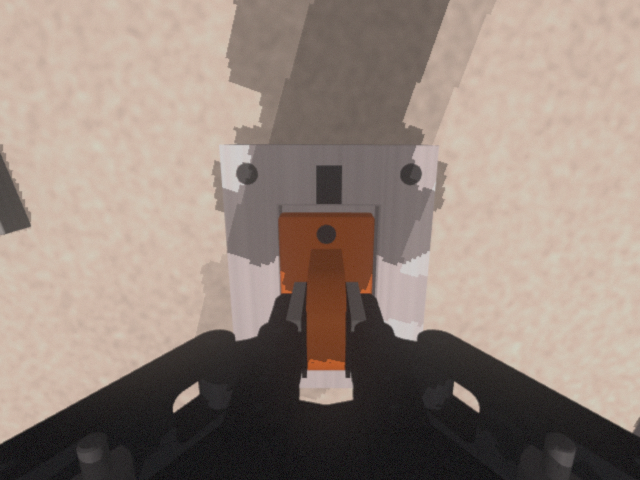

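The opening has stopped at 13.4 mm, the lug's thickness, and the bracket has risen with the gripper: its base now shows above the cavity edge at (326,213). I'll lift it clear and carry it to the tray, turning so the last joint stays away from its limit.

move_arm([
  [0,[0,-0.1,0],[0,0,0]],
  [0,[0,-0.25,0],[0,0,0]],
  [0,[0,-0.45,0],[0,0,0]],
  [0,[0,-0.65,0],[0,0,0]],
  [0,[0,-0.75,0],[0,0,0]],
  [0,[-0.1,-0.75,-0.15],[0,0.04,0]],
  [0,[-0.2,-0.75,-0.4],[0,0.1,0]],
  [0,[-0.3,-0.75,-0.65],[0,0.16,0]],
  [0,[-0.35,-0.75,-0.85],[0,0.22,0]],
  [0,[-0.35,-0.75,-0.95],[0,0.28,0]],
  [0,[-0.35,-0.75,-0.95],[0,0.33,0]],
  [0,[-0.35,-0.75,-0.95],[0,0.33,0]],
])

```text
time_s: 7.75
ee_pos: [0.4882, -0.1583, 0.1657]
tcp_rot: [-89.8, -0.0, -12.3]
ft_force: [-0.7, -0.0, -1.5]
width: 0.0133
```

```bash
python3 - <<'E'
from h import *
s=snap('wrist','w4.png')
need([.482,-.270,.1],-12)
E
```

```text
t 7.8 at [ 0.4883 -0.1579  0.1658] [-89.8  -0.  -12.2] J [-28.   4.  45. 109.  -4.  68.  96.]
shift [ 0.117  0.436 -0.741] turn [-0.002 -0.003  0.   ]
```

View pics/w4.png

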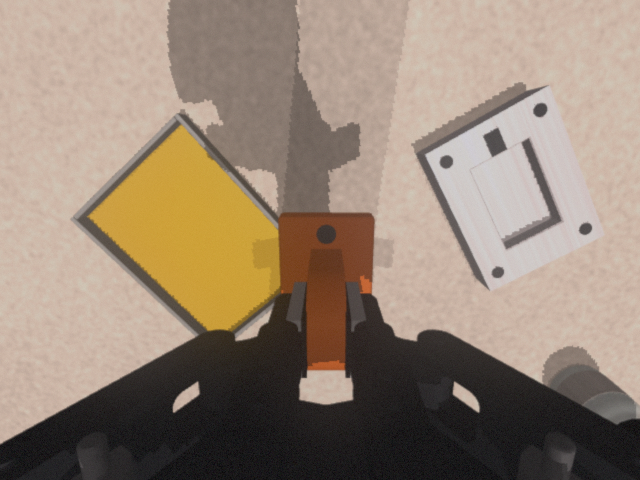

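The cavity is empty and the bracket is held square, exactly as when it was gripped. With the underside at 4 mm, the TCP should be at z ≈ 0.030. I'll move over the tray.

move_arm([
  [0,[0.02,0,-0.15],[0,0,0]],
  [0,[0.06,0,-0.35],[0,0,0]],
  [0,[0.1,0.05,-0.55],[0,0,0]],
  [0,[0.12,0.15,-0.7],[0,0,0]],
  [0,[0.12,0.3,-0.74],[0,0,0]],
  [0,[0.12,0.42,-0.74],[0,0,0]],
  [0,[0.12,0.5,-0.74],[0,0,0]],
  [0,[0.12,0.5,-0.74],[0,0,0]],
  [0,[0.12,0.5,-0.74],[0,0,0]],
])

```text
time_s: 8.93
ee_pos: [0.483, -0.2698, 0.091]
tcp_rot: [-89.8, -0.1, -12.2]
ft_force: [0.0, 0.2, -0.1]
width: 0.0132
```

```bash
python3 - <<'E'
from h import *
s=snap('wrist','w5.png')
W=cloud(s); hsv=cv2.cvtColor(s['pixels'],cv2.COLOR_BGR2HSV); ok=s['range_z']>0
m=ok&(hsv[...,0]>=20)&(hsv[...,0]<=35)&(hsv[...,1]>110); print('floor z',np.median(W[m][:,2]))
need([.482,-.270,.030],-12)
E
```

```text
floor z 0.0040449929029646925
t 8.975 at [ 0.4831 -0.2699  0.0912] [-89.8  -0.1 -12.2] J [-15.  17.  48. 108. -15.  61. 117.]
shift [-0.008  0.408 -0.003] turn [-0.002 -0.002  0.001]
```

View pics/w5.png

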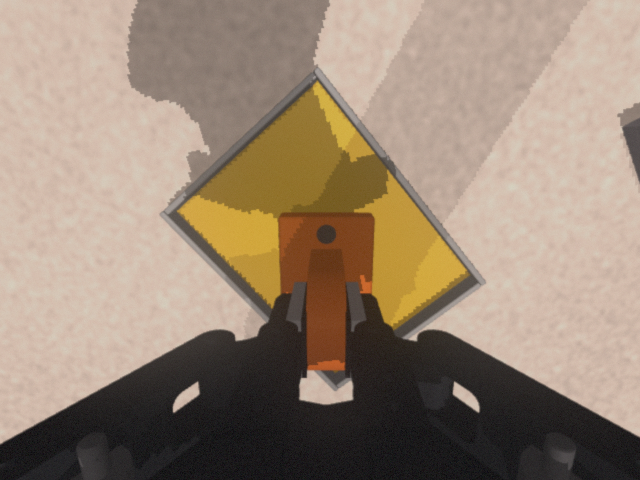

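The bracket hangs over the tray, inside the rim, and the floor measures 4.0 mm high. I'll lower it slowly.

move_arm([
  [0,[-0.008,0.1,-0.003],[0,0,0]],
  [0,[-0.008,0.2,-0.003],[0,0,0]],
  [0,[-0.008,0.28,-0.003],[0,0,0]],
  [0,[-0.008,0.33,-0.003],[0,0,0]],
  [0,[-0.008,0.36,-0.003],[0,0,0]],
  [0,[-0.008,0.38,-0.003],[0,0,0]],
  [0,[-0.008,0.39,-0.003],[0,0,0]],
  [0,[-0.008,0.395,-0.003],[0,0,0]],
  [0,[-0.008,0.395,-0.003],[0,0,0]],
])

```text
time_s: 10.1
ee_pos: [0.4821, -0.27, 0.0321]
tcp_rot: [-89.8, -0.1, -12.2]
ft_force: [0.2, -0.0, -1.1]
width: 0.0133
```

move_arm([
  [0,[0,0.003,0],[0,0,0]],
  [0,[0,0.006,0],[0,0,0]],
  [0,[0,0.009,0],[0,0,0]],
  [0,[0,0.011,0],[0,0,0]],
  [0,[0,0.011,0],[0,0,0]],
])

```text
time_s: 10.72
ee_pos: [0.4821, -0.27, 0.0304]
tcp_rot: [-89.8, -0.1, -12.2]
ft_force: [-0.0, 0.7, -1.8]
width: 0.0134
```

move_arm([
  [0,[0,0.002,0],[0,0,0]],
  [0,[0,0.004,0],[0,0,0]],
  [0,[0,0.004,0],[0,0,0]],
])

```text
time_s: 11.1
ee_pos: [0.4822, -0.27, 0.0301]
tcp_rot: [-89.8, -0.1, -12.2]
ft_force: [-1.5, 1.6, 3.9]
width: 0.0135
```

```bash
python3 - <<'E'
from h import *
print(bot.state()['ft_force'])
for c in ('scene','top'):
    s=snap(c,c+'2.png'); W=cloud(s); hsv=cv2.cvtColor(s['pixels'],cv2.COLOR_BGR2HSV)
    m=(s['range_z']>0)&(hsv[...,0]>=5)&(hsv[...,0]<=18)&(hsv[...,1]>150)&(np.hypot(W[...,0]-.482,W[...,1]+.27)<.06)&(W[...,2]>.009)&(W[...,2]<.03)
    Q=W[m]; print(c,len(Q),np.median(Q[:,2]) if len(Q) else '')
    print(bot.state()['ft_force'],bot.state()['ee_pos'])
E
```

```text
[-1.51484575  1.59347681  3.92109872]
scene 330 0.015088541739005402
[-1.61093372  1.20073247  3.90684956] [ 0.48219178 -0.26994497  0.03014167]
top 373 0.0160800694795016
[-1.48853897  1.30493107  4.79865878] [ 0.48216288 -0.2699315   0.03011407]
```

The vertical force has gone from -1.8 to about +4 N and the base top reads 16 mm, so the bracket is resting on the floor. I'll release it and retreat straight up.

move_arm([
  [0.25,[0,0,0],[0,0,0]],
  [0.4,[0,0,0],[0,0,0]],
  [0.6,[0,0,0],[0,0,0]],
  [0.6,[0,0,0],[0,0,0]],
  [0.6,[0,0,0],[0,0,0]],
  [0.6,[0,-0.05,0],[0,0,0]],
  [0.6,[0,-0.15,0],[0,0,0]],
  [0.6,[0,-0.35,0],[0,0,0]],
  [0.6,[0,-0.6,0],[0,0,0]],
  [0.6,[0,-0.85,0],[0,0,0]],
  [0.6,[0,-1,0],[0,0,0]],
  [0.6,[0,-1,0],[0,0,0]],
  [0.6,[0,-1,0],[0,0,0]],
])

```text
time_s: 12.82
ee_pos: [0.4814, -0.2702, 0.1797]
tcp_rot: [-89.8, -0.1, -12.2]
ft_force: [0.2, 0.4, -0.1]
width: 0.0511
```

```bash
python3 - <<'E'
from h import *
s=snap('wrist','w6.png'); snap('scene','scene3.png')
for c in('wrist','scene','top'):
    s=bot.snapshot(c); W=cloud(s); hsv=cv2.cvtColor(s['pixels'],cv2.COLOR_BGR2HSV)
    m=(s['range_z']>0)&(hsv[...,0]>=5)&(hsv[...,0]<=18)&(hsv[...,1]>150)&(np.hypot(W[...,0]-.482,W[...,1]+.27)<.06)
    for a,b in((.009,.025),(.04,.08)):
        Q=W[m&(W[...,2]>a)&(W[...,2]<b)]
        if len(Q)>20: r=cv2.minAreaRect((Q[:,:2]*1000).astype(np.float32)); print(c,len(Q),np.round(r[0],1),np.round(r[1],1),round(r[2],1),'z med',np.median(Q[:,2]).round(4),Q[:,2].max().round(4))
for l in('blue_bracket','jar'):
    for d in bot.spot_point('top',l)[:1]: print(l,w(s,d['position']).round(3))
print(bot.state()['time_s'])
E
```

```text
wrist 2784 [ 481.1 -269.7] [44.  69.4] 77.7 z med 0.016 0.025
wrist 914 [ 480.5 -269.8] [14.3 38.7] 77.8 z med 0.0611 0.0656
scene 363 [ 485.5 -268.2] [45.7 74.1] 76.3 z med 0.0153 0.0249
scene 155 [ 483.3 -268.4] [16.2 43.4] 76.4 z med 0.0564 0.0662
top 570 [ 482.7 -270.3] [44.2 69.3] 77.6 z med 0.0161 0.0248
top 217 [ 480.8 -269.9] [15.  35.8] 78.5 z med 0.0598 0.0683
blue_bracket [0.488 0.273 0.016]
jar [ 0.714  0.052 -0.003]
13.175
```

View pics/w6.png

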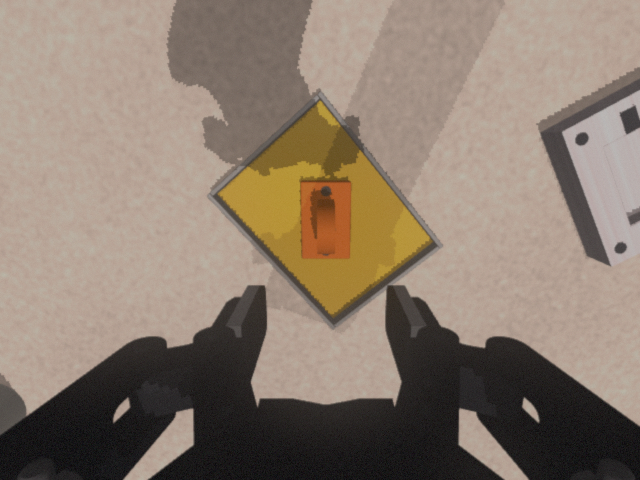

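View pics/scene3.png

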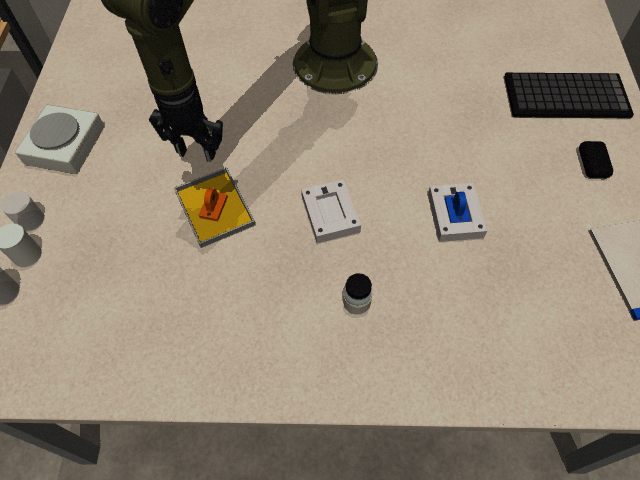

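The bracket stands flat in the middle of the tray: wrist view (325,220), scene view (212,205). The gripper is clear of it, and the blue bracket and the jar are where they were.

```bash
python3 -c "
from plant import bot
print(bot.sign_off())"
```

```text
the job is handed in; nothing more can be done
None
```

The orange bracket is out of its mould and standing flat near the middle of the tray. I let go of it and raised the gripper about 150 mm clear before handing in at about 13 s.

- **Grasp:** I pinched the lug at the 45 mm height. The fingers stopped at 13.4 mm against a 14 mm lug, and the bracket lifted straight up without slipping.
- **Placing:** I lowered it until the tool reading rose to about 4–5 N upward, then opened the fingers.
- **Final position:** The bracket is at about (0.482, -0.270) with yaw about -12°. The top of its base measures 16 mm above the table, which matches standing flat on the 4 mm floor.
- **Other things:** The jar's position agreed with the first reading to 1–3 mm. The blue bracket is still in its mould and agreed to about 4 mm, which is within the networks' error.
- **Disagreement:** The scene camera put the bracket 3–4 mm away from where the wrist and top cameras put it. That is too little to matter in the tray. No check failed.

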